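Demagnetise a cold chisel on the bench demagnetiser

ROBOT

A 6-joint arm with a two-finger parallel gripper is mounted at the origin on the work surface. World frame = base frame: x ahead of the robot, y to its left, z up, the work surface at z = 0. Lengths are in m, angles in rad, forces in N, time in s.
With the tool pointing down it reaches from about 0.425 to 1.125 m from the base axis. Payload 14.9 kg.
Tool frame: the origin (TCP) lies on the mounting face of the last link; the fingertips stand 191 mm ahead of it and the grasp point (between the pads) lies 172 mm ahead of it (tip_extent is the distance from the TCP to the fingertips, in m); x points along the fingers, y is the direction in which the jaws open and shut, and the axes are right-handed (so a half turn about x gives the same grasp; the last joint's range is limited). The gripper opens to 91 mm and grips with 3 to 60 N. Pads are 32 mm wide; open, the fingers measure 118 mm over their backs; the gripper's body (76 mm by 178 mm) begins 60 mm behind the grasp point.
Start: joints at [1.094, 0.379, 1.734, -0, 1.028, -0.033], TCP at [0.301, 0.632, 0.405] pointing down, gripper open.
Joint ranges: [-2.77, 2.77], [-0.74, 2.19], [0, 2.66], [-1.06, 4.2], [0.31, 2.87], [-3.08, 3.08]. Speed limits (rad/s): [1.89, 1.89, 2.39, 3.14, 3.14, 3.14].

INTERFACE

Orientations are given as a unit quaternion [w, x, y, z].
In Python, from workcell import * gives the robot as it stands. The module is installed in compiled form; this text tells all that it offers.
- The arm moves only by the tool jog_arm, never from a script. Its argument "targets" is one flat list of numbers, 4 for each row, row after row: the shift along the tool's x, y, z in cm, then the turn about the tool's x in rad. In form: [dx, dy, dz, spin, dx, dy, dz, spin, ...]. A call has 1 to 8 rows; each row is the pose to reach, as a shift and turn from the pose commanded when the call began, along the tool's axes at that moment; what a row does not reach only later rows make up. A row lasts 1/10 s, in which the tool goes at most 50 mm and 8.59 degrees, less where a joint would pass 70% of its speed; a pose out of reach is approached as far as the arm can. A call with a gripper value outside its range is refused whole. "gripper" is the opening, from 0 (shut) to 1 (fully open), set as the call begins (left out, the last holds). The fingers move at their own pace and stop on an object; "newtons" is the grip in N (left out, the last holds). Time passes only in rows, so rows that repeat a pose let the fingers close. It gives the time, the measured TCP pose, the force and the opening at its end, in the units of the state.
- sense(): the state, without advancing time (a new reading comes with each control period).
- snapshot(name): name is "scene" or "top" or "wrist"; returns the picture (384x512x3 uint8, red, green, blue); there is no depth.
- get_calibration(name): a dict with "intrinsics" (3x3 intrinsics, pixels), "dist_coeffs" ([k1, k2, p1, p2, k3] as OpenCV has them; the pictures are not rectified), "eye" and "rotation" of the camera in the world. Camera axes: x right, y down, z forward; pixel columns grow to the right and rows downward; lengths in m; the calibration is good to about 2 mm. A picture is of the moment at which its call begins: read the wrist's pose just before it. get_calibration takes no time and is no camera call; for the wrist camera it gives the pose at the moment of the call.
- sign_off(): hands the job in, once; it reports no verdict.
The state is a dict: "time": time; "joint_pos": joint angles; "joint_vel": joint speeds; "tau": joint torques, N m; "tcp_pos": TCP position; "orientation": TCP orientation; "ft_force": force on the tool from outside, world axes, zero at the start; "torque": the same for the moment, N m; "finger_gap": opening from 0.0 (shut) to 1.0 (fully open).
Only numpy, scipy, OpenCV 4.12 (cv2) and the standard library are available. Lean on these libraries where they do the work, as an engineer would, in place of code of your own. Each camera call takes 0.05 s, during which the arm holds its last target. There are 200 camera calls.

TASK

First lay the cold chisel flat on the middle of the demagnetiser's steel plate (set it down, do not drop it) and let go of it. Next turn the dial to position two, the click marked by two dots, and only then press the small start button fully down for about half a second and let it spring back up. Leave the wide mushroom-headed stop button unpressed, and do not push away the tin can and the grinding discs that lie nearby.

Things in the scene. Friction and masses are not known exactly. Their poses are not given: they have to be found in the camera images.
- chisel: Cold chisel of bare steel, 150 mm long, lying on the bench; shank 18 mm wide and 18 mm high, the blade end tapering to 7 mm thick; 0.2 to 0.4 kg. Origin at the middle of its length, width and height (9 mm above what it lies on); x axis along its length towards the blade, z up.
- plate_mid (a point): Centre of the top face of the demagnetiser's flat steel plate, 60 mm above the bench. The demagnetiser is a fixed grey box 150 mm (x) by 200 mm (y) and 60 mm high, its plate 140 mm by 190 mm without a rim; x and y axes along its sides, z up.
- dial_grip (a point): On the dial's axis, 92 mm above the bench and 12 mm below the dial's top: the height to pinch its grip bar. Bar 44 mm long, 14 mm wide, upright, its sides free from 18 mm below this point to 12 mm above it; below it a disc 44 mm across. x axis along the bar in the direction its white pointer line points, z up (the turning axis). It stands on a fixed control box 110 mm by 110 mm and 60 mm high.
- dial (a joint): Dial angle in rad, growing clockwise seen from above. Four click positions 30 degrees apart: 0 at 0.0 (marked by a short bar), 1 at 0.524 (one dot), 2 at 1.047 (two dots), 3 at 1.571 (three dots; stops just beyond it). The black marks are on the box top in a fan on the side away from the robot, 0 at the left end as seen from the robot. It starts at 0 or 1. Let go near a position, it snaps into it; turning takes up to about 0.08 N m.
- start_top (a point): Centre of the top of the start button: the small plain round cap, 28 mm across, 84 mm above the bench, standing 12 mm above its collar, on the fixed control box (110 mm by 110 mm, 60 mm high) of its own; pressed straight down. z up.
- start (a joint): Start button travel in m: 0 up, 0.008 fully down; spring: 1.5 N to begin, 5 N fully down; it springs back when let go.
- stop_top (a point): Centre of the top of the stop button: mushroom head 52 mm across, 97 mm above the bench, on a third control box (110 mm by 110 mm, 60 mm high). Not to be pressed.
- stop (a joint): Stop button travel in m: 0 up, 0.006 down.
- tin: Closed tin can, 52 mm across, 45 mm high; origin at the centre of its underside.
- discs: Stack of black grinding discs, 114 mm across, 12 mm high; origin at the centre of its underside.
Mind the look-alikes: they are no part of the job. Leave any green look-alike of the part that bears plate_mid alone. What is shaped like the part that bears dial_grip but orange is not meant.

How it is judged:
By the outcome, as a careful person would: the job done as asked, in the order asked, and still so for the second after the job is handed in, with the robot touching nothing.
It also fails if it takes over 54 s, if anything falls off the work surface, if the arm or the gripper's body presses on something with over 40 N, if the wrist force passes 120 N, or if a joint passes its speed limit or range.

## Working session

There is one attempt and no reset: what is moved stays moved. The work goes in short steps, Python scripts to look and compute and a tool call to move; the robot and the scene stay as the last step left them, time stands still between calls to the robot, and variables do not carry over. Pictures are saved under pics/ and viewed, about 8 in all and at most 12, crops included, and the job is handed in when it is done.

Besides the shell and the picture viewer there is one more tool, called by a JSON object that holds its "fn" and its "kwargs". jog_arm: Moves the arm, as the interface text tells. Its arguments: {"type":"object","properties":{"targets":{"type":"array"},"gripper":{"type":"number"},"newtons":{"type":"number"}},"required":["targets"]}

```bash
mkdir -p pics
cat > h.py <<'E'
from workcell import *
import numpy as np, cv2, json
from scipy.spatial.transform import Rotation as R
def cal(n):
    c=get_calibration(n); return {k:np.array(v) for k,v in c.items()}
def px2w(c,uv,z):
    "pixels -> world points on plane z; rotation columns = camera axes in the world"
    n=cv2.undistortPoints(np.array(uv,float).reshape(-1,1,2),c['intrinsics'],c['dist_coeffs']).reshape(-1,2)
    d=np.c_[n,np.ones(len(n))]@c['rotation'].T
    return c['eye']+d*((z-c['eye'][2])/d[:,2])[:,None]
def w2px(c,P):
    q=(np.array(P,float).reshape(-1,3)-c['eye'])@c['rotation']
    return cv2.projectPoints(q,np.zeros(3),np.zeros(3),c['intrinsics'],c['dist_coeffs'])[0].reshape(-1,2)
def save(n,f,crop=None,s=1):
    im=snapshot(n); cv2.imwrite('pics/raw_'+f,im[:,:,::-1])
    show(im[:,:,::-1],f,crop,s)
def show(im,f,crop=None,s=1):
    if crop: u0,v0,u1,v1=crop; im=im[v0:v1,u0:u1]
    cv2.imwrite('pics/'+f,cv2.resize(im,None,fx=s,fy=s,interpolation=cv2.INTER_CUBIC))
E
python3 - <<'E'
from h import *
s=sense(); print({k:np.round(v,4).tolist() for k,v in s.items()})
for n in('scene','top','wrist'):
    c=cal(n); print(n,c['eye'],c['rotation'].tolist(),c['intrinsics'].tolist())
save('top','top.png',s=1.5); save('scene','scene.png',s=1.5)
E
```

```text
{'time': 0.0, 'joint_pos': [1.0937, 0.3794, 1.7348, 0.0, 1.0286, -0.0333], 'joint_vel': [0.0002, -0.0015, -0.0007, 0.0003, -0.0009, -0.0006], 'tau': [-0.0001, -76.3703, -43.4384, 0.0652, 0.0421, -0.0001], 'tcp_pos': [0.3005, 0.632, 0.4041], 'orientation': [0.6897, 0.1552, 0.6899, -0.156], 'ft_force': [-0.5199, -0.1379, -0.0447], 'torque': [-0.0028, 0.0272, 0.0489], 'finger_gap': 0.9961}
scene [ 1.2482876  -0.50601926  0.76908805] [-0.40070703678188, 0.7644225877606143, 0.4524728214252644, -0.22441106003562233] [[408.2680874689337, 0.0, 255.03245190680806], [0.0, 408.2680874689337, 186.22538341155098], [0.0, 0.0, 1.0]]
top [ 0.24943284 -0.05514618  0.97870844] [-0.08255965140099979, 0.7619740786397201, -0.6381802052652169, 0.07283840367100872] [[355.34763329495837, 0.0, 256.812363014604], [0.0, 355.34763329495837, 194.1364979806707], [0.0, 0.0, 1.0]]
wrist [0.22526782 0.66662433 0.3840329 ] [0.12524753504816372, 0.8361629232985425, 0.5282243290157088, 0.07825393856605017] [[309.407823980522, 0.0, 251.3829763937565], [0.0, 309.407823980522, 192.88538062928976], [0.0, 0.0, 1.0]]
```

```bash
python3 - <<'E'
t=open('h.py').read()
t=t.replace("c=get_calibration(n); return {k:np.array(v) for k,v in c.items()}","c={k:np.array(v) for k,v in get_calibration(n).items()}\n    c['rotation']=R.from_quat(np.roll(c['rotation'],-1)).as_matrix(); return c")
open('h.py','w').write(t)
E
python3 -c "
from h import *
for n in('top','scene'):
    c=cal(n);print(n,c['rotation'].round(2).tolist(),px2w(c,[(256,192)],0), w2px(c,[(.5,0,0),(.8,0,0),(.5,.3,0)]).round())"
```

```text
top [[0.17, -0.96, 0.22], [-0.98, -0.17, 0.03], [0.01, -0.22, -0.98]] [[ 0.47215415 -0.01885594  0.        ]] [[251. 181.]
 [269.  88.]
 [150. 164.]]
scene [[0.49, 0.51, -0.71], [0.87, -0.27, 0.41], [0.02, -0.82, -0.58]] [[ 3.38764185e-01  2.58825108e-02 -1.11022302e-16]] [[276. 224.]
 [341. 295.]
 [355. 195.]]
```

View pics/top.png

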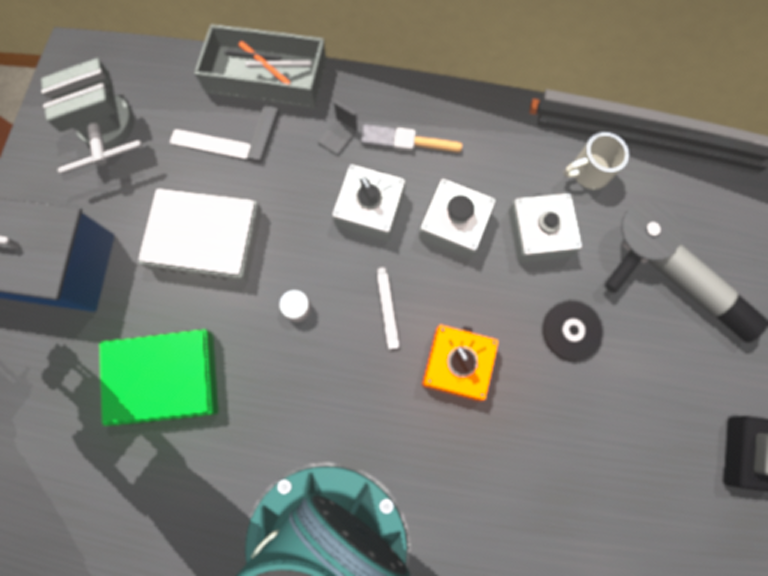

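View pics/scene.png

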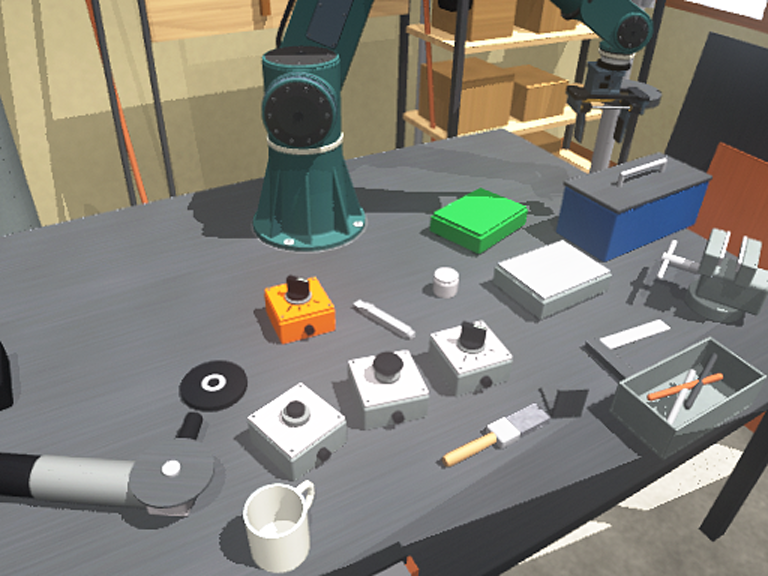

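In the top view (shown at 1.5×):
- **Demagnetiser:** light grey box at (200,233). The green box at (158,377) is the look-alike.
- **Dial:** white box at (368,198). The orange box at (462,362) is the look-alike.
- **Buttons:** there are two round ones. (458,212) looks wide, so stop; (548,222) looks small, so start.
- **Other parts:** chisel at (388,308), tin at (294,305), discs at (572,330).

I'll confirm these in an enlarged crop.

Run:
```python
from h import *
a=cv2.imread('pics/raw_top.png')[105:245,215:395]
b=cv2.imread('pics/raw_scene.png')[205:325,160:350]
A=cv2.resize(a,(514,400),interpolation=cv2.INTER_CUBIC)
cv2.imwrite('pics/c1.png',cv2.resize(a,(756,588),interpolation=cv2.INTER_CUBIC))
```

```text
(no output)
```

View pics/c1.png

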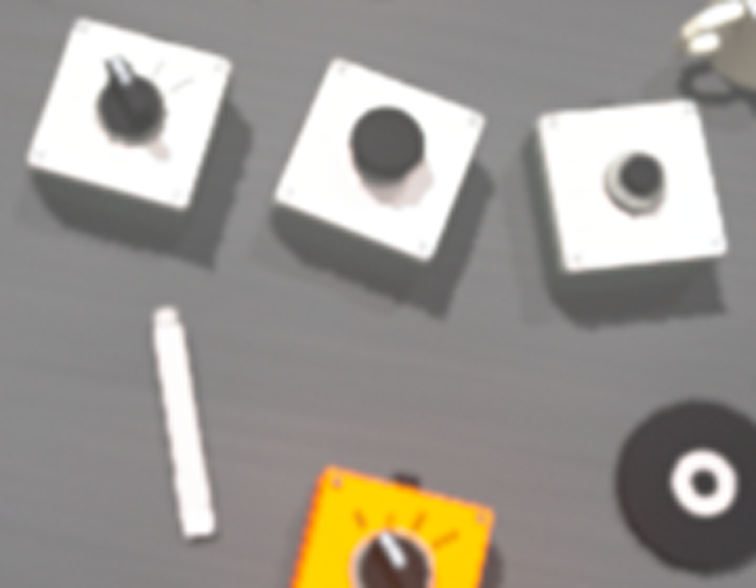

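The crop confirms it. The wide head at crop (388,145) is stop; the small cap with a collar at (640,175) is start. The dial is at (130,105) on the white box, and the chisel is upright at (183,420). Next I'll segment these and measure in world coordinates.

```bash
cat > meas.py <<'E'
from h import *
c=cal('top'); im=cv2.imread('pics/raw_top.png'); g=cv2.cvtColor(im,cv2.COLOR_BGR2GRAY)
def rect(name,roi,z,th):
    u0,v0,u1,v1=roi; m=np.zeros_like(g); m[v0:v1,u0:u1]=(g[v0:v1,u0:u1]>th)*255
    k=max(cv2.findContours(m,cv2.RETR_EXTERNAL,cv2.CHAIN_APPROX_NONE)[0],key=cv2.contourArea)
    w=px2w(c,k.reshape(-1,2),z)[:,:2].astype(np.float32)
    (x,y),(a,b),t=cv2.minAreaRect(w); print(name,round(x,4),round(y,4),'size',round(a,4),round(b,4),'ang',round(t,1))
for th in (200,225,240):
    rect('plate',(90,120,175,190),.06,th)
    rect('dialbox',(220,105,272,160),.06,th)
    rect('stopbox',(278,115,335,172),.06,th)
    rect('startbox',(340,125,392,175),.06,th)
    rect('chisel',(245,172,270,240),.018,th)
k=lambda u,v:(215+u/4.2,105+v/4.2)
print('stop',px2w(c,[k(388,145)],.097),'start',px2w(c,[k(642,175)],.084))
print('tin',px2w(c,[(294/1.5,303/1.5)],.045),'discs',px2w(c,[k(702,485)],.012))
print('dial pointer',px2w(c,[k(118,68)],.104))
print('chisel ends',px2w(c,[k(166,308),k(200,535)],.012))
print('marks',px2w(c,[k(182,85),k(160,70)],.06))
E
python3 meas.py
```

```text
plate 0.5061 0.3397 size 0.1438 0.1935 ang 1.9
dialbox 0.6244 0.038 size 0.1088 0.1094 ang 83.4
stopbox 0.6221 -0.1296 size 0.1089 0.1085 ang 77.4
startbox 0.6343 -0.2965 size 0.1093 0.1101 ang 16.6
chisel 0.4348 -0.0304 size 0.1511 0.0194 ang 19.0
plate 0.5064 0.3394 size 0.1414 0.1911 ang 2.2
dialbox 0.624 0.0378 size 0.1071 0.1069 ang 83.2
stopbox 0.6219 -0.1298 size 0.1069 0.1072 ang 77.2
startbox 0.6341 -0.2968 size 0.1066 0.1078 ang 17.0
chisel 0.4336 -0.0306 size 0.1487 0.0179 ang 19.0
plate 0.506 0.3396 size 0.1399 0.1884 ang 2.3
dialbox 0.624 0.0378 size 0.1053 0.1053 ang 83.3
stopbox 0.622 -0.1298 size 0.1056 0.1052 ang 77.4
startbox 0.6342 -0.2965 size 0.1051 0.1055 ang 16.8
chisel 0.4338 -0.031 size 0.1478 0.0148 ang 18.5
stop [[ 0.61454389 -0.13142111  0.097     ]] start [[ 0.63007159 -0.29736725  0.084     ]]
tin [[0.40641475 0.13328346 0.045     ]] discs [[ 0.45123114 -0.37981471  0.012     ]]
dial pointer [[0.63258348 0.04491793 0.104     ]]
chisel ends [[ 0.50758371 -0.00828084  0.012     ]
 [ 0.36139035 -0.05686633  0.012     ]]
marks [[0.64733613 0.00596545 0.06      ]
 [0.65535478 0.02222079 0.06      ]]
```

```bash
cat > mv.py <<'E'
from h import *
import sys
# usage: mv.py x y z_grasp jaw_deg(or none): shift (cm) and spin; assumes tool as it stands
s=sense(); Rt=R.from_quat(np.roll(s['orientation'],-1)).as_matrix(); p=np.array(s['tcp_pos'])
jaw=np.degrees(np.arctan2(Rt[1,1],Rt[0,1]))
print('t',s['time'],'tcp',p.round(4),'jaw',jaw.round(1),'down',Rt[:,0].round(3),'j6',s['joint_pos'][5].__round__(3),'F',np.round(s['ft_force'],1),'gap',round(s['finger_gap'],3))
if len(sys.argv)>3:
    x,y,z=map(float,sys.argv[1:4]); d=Rt.T@(np.array([x,y,z+.172])-p)*100
    print('shift cm',d.round(2), 'len',np.linalg.norm(d).round(1))
    if len(sys.argv)>4:
        t=float(sys.argv[4]); e=(jaw-t+90)%180-90
        print('spin',np.radians(e).round(3),'or',np.radians(e-np.sign(e)*180).round(3))
E
python3 mv.py 0.49 0.28 0.2 108.5; python3 mv.py 0.434 -0.031 0.12 108.5
```

```text
t 0.1 tcp [0.3005 0.632  0.4042] jaw 64.6 down [-0.    -0.001 -1.   ] j6 -0.033 F [-0.3  0.1 -0.3] gap 1.001
shift cm [  3.24 -23.65  32.23] len 40.1
spin -0.767 or 2.375
t 0.1 tcp [0.3005 0.632  0.4042] jaw 64.6 down [-0.    -0.001 -1.   ] j6 -0.033 F [-0.3  0.1 -0.3] gap 1.001
shift cm [ 11.27 -54.14  40.53] len 68.6
spin -0.767 or 2.375
```

{"fn": "jog_arm", "kwargs": {"targets": [3,-23.6,32.2,1.2,3,-23.6,32.2,1.2,3,-23.6,32.2,1.2,3,-23.6,32.2,1.2,3,-23.6,32.2,1.2,3,-23.6,32.2,1.2,3,-23.6,32.2,1.2,3,-23.6,32.2,1.2], "gripper": 0.6}}

```text
time: 0.9
tcp_pos: [0.4903, 0.2792, 0.3746]
orientation: [-0.48, -0.519, -0.48, 0.519]
ft_force: [1.9, -0.3, 0.3]
finger_gap: 0.605
```

```bash
python3 mv.py 0.434 -0.031 0.12 108.5
```

```text
t 0.9 tcp [0.4903 0.2792 0.3746] jaw -4.5 down [-0. -0. -1.] j6 0.555 F [ 1.9 -0.3  0.3] gap 0.605
shift cm [ 8.26 -3.17 31.37] len 32.6
spin 1.169 or -1.973
```

{"fn": "jog_arm", "kwargs": {"targets": [3,-3.2,31.4,1.17,3,-3.2,31.4,1.17,3,-3.2,31.4,1.17,3,-3.2,31.4,1.17,3,-3.2,31.4,1.17,3,-3.2,31.4,1.17,3,-3.2,31.4,1.17,3,-3.2,31.4,1.17]}}

```text
time: 1.7
tcp_pos: [0.4344, -0.0318, 0.3444]
orientation: [-0.112, -0.698, -0.112, 0.698]
ft_force: [0.7, -0.0, 1.2]
finger_gap: 0.599
```

```bash
python3 - <<'E'
from h import *
c=cal('wrist'); save('wrist','w1.png',s=1.5)
P=[(.434,-.031,.018),(.5051,-.0072,.018),(.363,-.055,.018)]
print(w2px(c,P)*1.5)
E
python3 mv.py 0.434 -0.031 0.011 108.5
```

```text
[[374.44313919 273.61784998]
 [373.6748913  159.65820598]
 [375.41185846 372.680776  ]]
t 1.75 tcp [ 0.4347 -0.0309  0.3446] jaw -72.1 down [-0.  0. -1.] j6 1.133 F [-0.2 -0.   0.1] gap 0.6
shift cm [ 1.616e+01 -1.000e-02  6.000e-02] len 16.2
spin -0.01 or 3.131
```

View pics/w1.png

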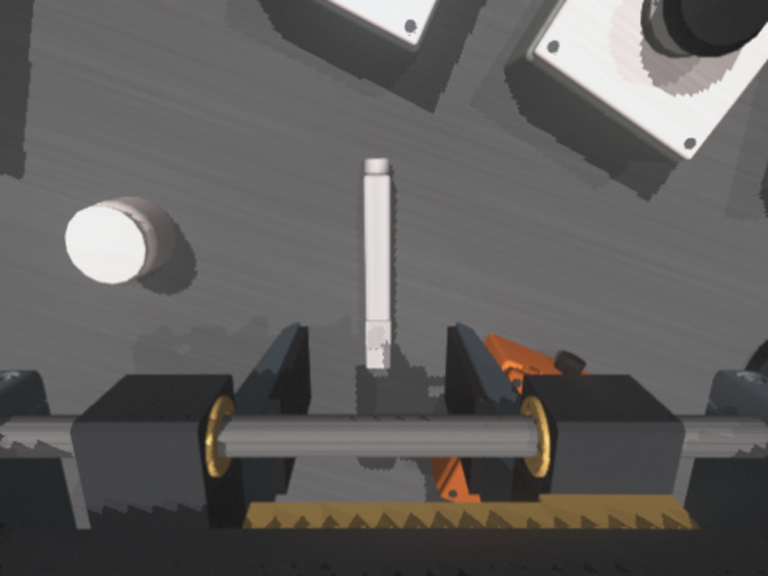

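Run:
```python
from h import *
c=cal('top'); im=cv2.imread('pics/raw_top.png'); hsv=cv2.cvtColor(im,cv2.COLOR_BGR2HSV)
m=cv2.inRange(hsv,(8,150,150),(25,255,255)); m[:, :270]=0; m[:200]=0
m=cv2.morphologyEx(m,cv2.MORPH_OPEN,np.ones((3,3)))
k=max(cv2.findContours(m,0,1)[0],key=cv2.contourArea)
w=px2w(c,k.reshape(-1,2),.06)[:,:2].astype(np.float32); b=cv2.boxPoints(cv2.minAreaRect(w)); print(cv2.minAreaRect(w))
# along/jaw coordinates from chisel centre
t=np.radians(18.5); A=np.array([[np.cos(t),np.sin(t)],[np.sin(t),-np.cos(t)]])
print(((b-[.434,-.031])@A.T).round(3)); print('dial',A@(px2w(c,[(462/1.5,362/1.5)],.09)[0,:2]-[.434,-.031]))
```

```text
((0.3538455665111542, -0.17381711304187775), (0.11296392232179642, 0.11327007412910461), 84.97440338134766)
[[-0.196  0.139]
 [-0.092  0.184]
 [-0.047  0.081]
 [-0.151  0.036]]
dial [-0.12460183  0.10743968]
```

{"fn": "jog_arm", "kwargs": {"targets": [5,0,0.1,0,10,0,0.1,0,13.5,0,0.1,0,14.6,0,0.1,0,15,0,0.1,0,15,0,0.1,0]}}

```text
time: 2.35
tcp_pos: [0.4346, -0.0299, 0.1955]
orientation: [0.116, 0.698, 0.116, -0.697]
ft_force: [0.6, 0.8, -0.7]
finger_gap: 0.598
```

{"fn": "jog_arm", "kwargs": {"targets": [0,0,0,0,0,0,0,0,0,0,0,0,0,0,0,0,0,0,0,0], "gripper": 0, "newtons": 30}}

```text
time: 2.85
tcp_pos: [0.4342, -0.0301, 0.1951]
orientation: [0.115, 0.698, 0.115, -0.697]
ft_force: [-1.4, 0.2, 6.0]
finger_gap: 0.197
```

```bash
python3 mv.py 0.506 0.3396 0.142 2.1
```

```text
t 2.85 tcp [ 0.4342 -0.0301  0.1951] jaw -71.2 down [ 0.001 -0.    -1.   ] j6 1.12 F [-1.4  0.2  6. ] gap 0.197
shift cm [-11.89 -32.68 -18.7 ] len 39.5
spin -1.28 or 1.862
```

{"fn": "jog_arm", "kwargs": {"targets": [-3,0,0,0,-8,0,0,0,-12,0,0,0,-12,-4,-2.3,-0.15,-12,-8.5,-4.9,-0.3,-12,-12.7,-7.3,-0.45,-12,-17,-9.7,-0.6,-12,-20,-11.4,-0.75]}}

```text
time: 3.65
tcp_pos: [0.4776, 0.1987, 0.3148]
orientation: [0.365, 0.606, 0.365, -0.605]
ft_force: [0.0, -0.1, -2.9]
finger_gap: 0.196
```

```bash
python3 mv.py 0.506 0.3396 0.142 2.1
```

```text
t 3.65 tcp [0.4776 0.1987 0.3148] jaw -27.8 down [ 0.  0. -1.] j6 0.835 F [ 0.  -0.1 -2.9] gap 0.196
shift cm [  0.08  -4.06 -13.78] len 14.4
spin -0.522 or 2.619
```

{"fn": "jog_arm", "kwargs": {"targets": [0,-1.2,-4,-0.15,0,-2.5,-8,-0.3,0,-3.5,-12,-0.45,0,-4.1,-13.8,-0.52,0,-4.1,-13.8,-0.52,0,-4.1,-13.8,-0.52]}}

```text
time: 4.25
tcp_pos: [0.5064, 0.3368, 0.3141]
orientation: [0.506, 0.493, 0.507, -0.494]
ft_force: [-0.5, -0.8, -3.3]
finger_gap: 0.197
```

```bash
python3 - <<'E'
from h import *
save('wrist','w2.png',s=1.5); c=cal('wrist')
t=np.radians(2.1); a=np.array([np.cos(t),np.sin(t)]); b=np.array([-a[1],a[0]])
print((w2px(c,[[*(np.array([.506,.3396])+i*.075*a+j*.1*b),.06] for i,j in((1,1),(1,-1),(-1,1),(-1,-1))])*1.5).round())
E
python3 mv.py 0.506 0.3396 0.0825 2.1
```

```text
[[536.  97.]
 [506. 460.]
 [215. 101.]
 [253. 462.]]
t 4.3 tcp [0.5064 0.3363 0.3143] jaw 1.5 down [-0.001 -0.001 -1.   ] j6 0.522 F [ 0.6  0.4 -2.9] gap 0.194
shift cm [ 5.98 -0.03 -0.34] len 6.0
spin -0.011 or 3.131
```

View pics/w2.png

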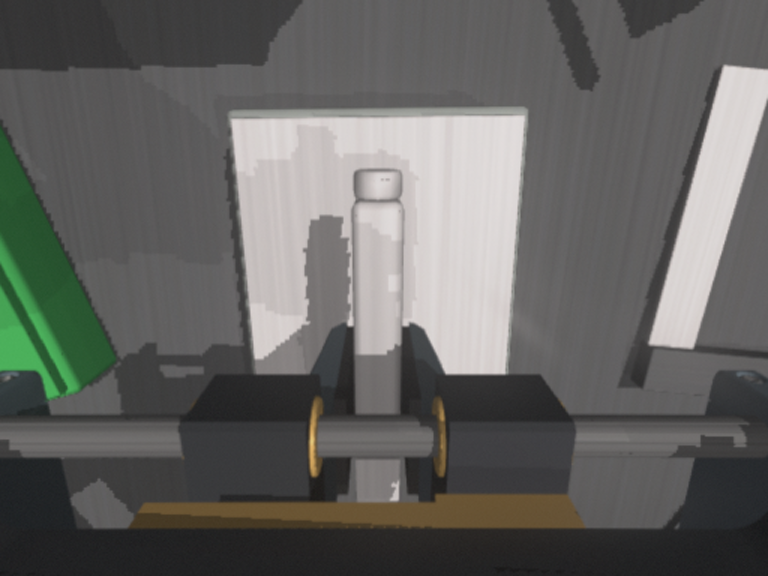

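The chisel is held square over the plate, laterally centred at u≈378 against a plate centre of about 379. The far plate edge is at v≈113, a little off the prediction, so I'll check it numerically.

Run:
```python
from h import *
c=cal('wrist'); s=1/1.5
print(px2w(c,np.array([(232,116),(526,114),(252,372),(510,372)])*s,.06).round(4))
print('expected',np.array([(.506-.07-.0035,.3396+.095-.0026),(.506+.07-.0035,.3396+.095+.0026)]))
z=.1425-.022+.018   # chisel top now
print('head far end',px2w(c,np.array([(378,170)])*s,.142-.022+.014).round(4))
```

```text
[[0.4349 0.4305 0.06  ]
 [0.5737 0.4348 0.06  ]
 [0.4371 0.2965 0.06  ]
 [0.5809 0.3002 0.06  ]]
expected [[0.4325 0.432 ]
 [0.5725 0.4372]]
head far end [[0.5045 0.411  0.134 ]]
```

{"fn": "jog_arm", "kwargs": {"targets": [2.5,0,-0.2,0,4.5,0,-0.2,-0.01,5.4,0,-0.2,-0.01,5.7,0,-0.2,-0.01,5.8,0,-0.2,-0.01,5.85,0,-0.2,-0.01,5.85,0,-0.2,-0.01]}}

```text
time: 5.0
tcp_pos: [0.507, 0.339, 0.257]
orientation: [0.509, 0.491, 0.509, -0.49]
ft_force: [-0.3, -0.1, -2.9]
finger_gap: 0.192
```

```bash
python3 mv.py
```

```text
t 5.0 tcp [0.507 0.339 0.257] jaw 2.1 down [ 0.001  0.001 -1.   ] j6 0.514 F [-0.3 -0.1 -2.9] gap 0.192
```

{"fn": "jog_arm", "kwargs": {"targets": [0.05,0,0,0,0.1,0,0,0,0.15,0,0,0,0.15,0,0,0]}}

```text
time: 5.4
tcp_pos: [0.5069, 0.3391, 0.2551]
orientation: [0.509, 0.491, 0.509, -0.491]
ft_force: [-1.8, -1.8, 3.7]
finger_gap: 0.195
```

{"fn": "jog_arm", "kwargs": {"targets": [0,0,0,0,0,0,0,0,0,0,0,0,0,0,0,0], "gripper": 0.45}}

```text
time: 5.8
tcp_pos: [0.5068, 0.339, 0.2547]
orientation: [0.509, 0.491, 0.509, -0.491]
ft_force: [1.2, 0.2, -0.5]
finger_gap: 0.449
```

{"fn": "jog_arm", "kwargs": {"targets": [-1,0,0,0,-4,0,0,0,-9,0,0,0,-13,0,0,0,-13,0,0,0]}}

```text
time: 6.3
tcp_pos: [0.5079, 0.3397, 0.3913]
orientation: [0.51, 0.494, 0.508, -0.488]
ft_force: [-0.7, 0.2, -0.6]
finger_gap: 0.455
```

```bash
python3 mv.py 0.56 0.05 0.21 -67
```

```text
t 6.3 tcp [0.5079 0.3397 0.3913] jaw 2.1 down [ 0.008  0.005 -1.   ] j6 0.514 F [-0.7  0.2 -0.6] gap 0.455
shift cm [ 0.83  4.13 29.15] len 29.5
spin 1.206 or -1.935
```

{"fn": "jog_arm", "kwargs": {"targets": [0.8,4.1,29.1,1.2,0.8,4.1,29.1,1.2,0.8,4.1,29.1,1.2,0.8,4.1,29.1,1.2,0.8,4.1,29.1,1.2,0.8,4.1,29.1,1.2,0.8,4.1,29.1,1.2,0.8,4.1,29.1,1.2], "gripper": 0.5}}

```text
time: 7.1
tcp_pos: [0.5586, 0.0482, 0.3767]
orientation: [-0.14, -0.693, -0.14, 0.693]
ft_force: [0.1, -0.1, 0.3]
finger_gap: 0.5
```

```bash
python3 mv.py
python3 - <<'E'
from h import *
c=cal('wrist'); np.savez('pics/w3.npz',**c); save('wrist','w3.png',s=1.5); save('top','top2.png')
print((w2px(c,[(.624,.038,.06),(.624,.038,.104)])*1.5).round())
E
```

```text
t 7.1 tcp [0.5586 0.0482 0.3767] jaw -67.1 down [-0. -0. -1.] j6 1.216 F [ 0.1 -0.1  0.3] gap 0.5
[[431. 191.]
 [440. 198.]]
```

View pics/w3.png

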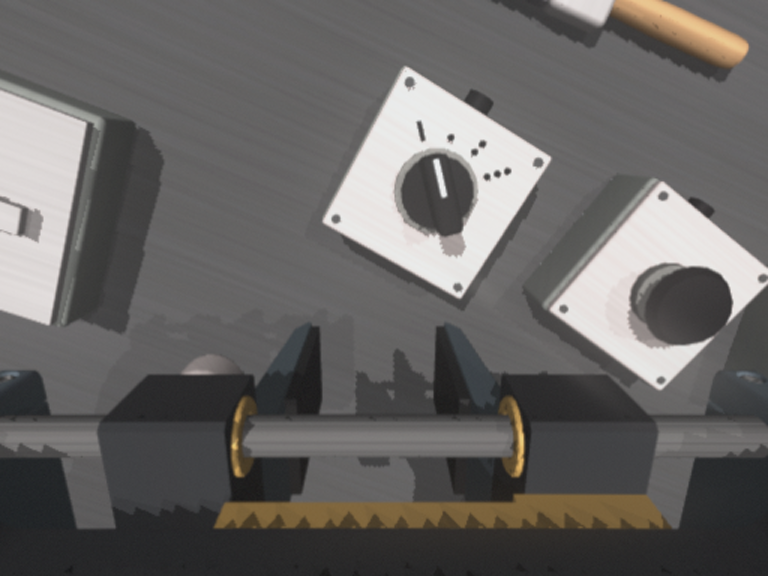

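The wrist view shows the white-box dial with its pointer line from (437,160) to (444,195), aimed at the short bar at (421,131), so it is at position 0. The marks are one dot at (451,138), two at (479,148) and three at (498,174). The chisel's end can be seen on the plate at (10,218).

```bash
python3 - <<'E'
from h import *
c=dict(np.load('pics/w3.npz')); s=1/1.5
b=px2w(c,np.array([(405,67),(550,158),(461,298),(324,221)])*s,.06); C=b.mean(0); print('box',C.round(4),np.linalg.norm(np.diff(b,axis=0),axis=1).round(4))
m=px2w(c,np.array([(421,131),(451,138),(479,148),(498,174)])*s,.06)
for C0 in (C[:2],np.array([.624,.038])): print('marks deg',np.degrees(np.arctan2(*(m[:,:2]-C0).T[::-1])).round(1))
p=px2w(c,np.array([(437,160),(444,195)])*s,.104); d=p[0]-p[1]; print('pointer',p.round(4),np.degrees(np.arctan2(d[1],d[0])).round(1))
print('disc',px2w(c,np.array([(437,191)])*s,.078).round(4))
# chisel on the plate, top view
ct=cal('top'); im=cv2.imread('pics/raw_top2.png'); cv2.imwrite('pics/top2c.png',cv2.resize(im[115:195,85:180],None,fx=6,fy=6,interpolation=cv2.INTER_CUBIC))
E
python3 mv.py 0.623 0.038 0.16 -52
```

```text
box [0.6251 0.0359 0.06  ] [0.1034 0.1033 0.1042]
marks deg [ 38.2   7.4 -22.8 -52.6]
marks deg [ 34.5   3.6 -25.  -53.2]
pointer [[0.6413 0.048  0.104 ]
 [0.6264 0.0369 0.104 ]] 36.7
disc [[0.626  0.0373 0.078 ]]
t 7.2 tcp [0.5584 0.0493 0.3768] jaw -66.8 down [-0. -0. -1.] j6 1.213 F [ 0.7  0.3 -0.4] gap 0.495
shift cm [ 4.48  3.58 -5.49] len 7.9
spin -0.259 or 2.883
```

View pics/top2c.png

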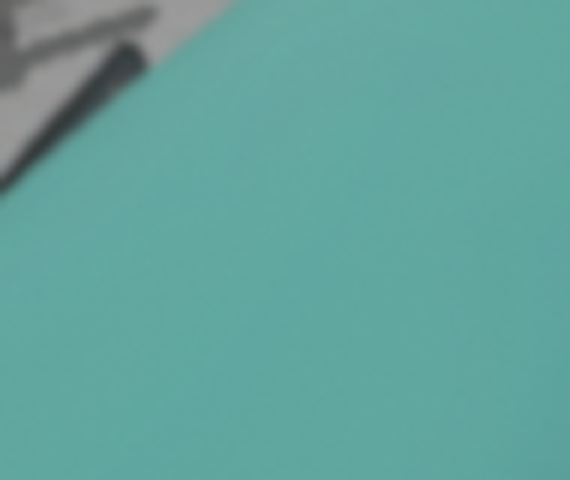

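The arm blocks that view of the plate, so I'll check the chisel later. Now above the dial at (0.625, 0.037), bar at 37.5°.

{"fn": "jog_arm", "kwargs": {"targets": [2,1.8,-3,-0.12,4.5,3.7,-5.6,-0.25,4.5,3.7,-5.6,-0.25,4.5,3.7,-5.6,-0.25,4.5,3.7,-5.6,-0.25]}}

```text
time: 7.7
tcp_pos: [0.624, 0.0383, 0.3323]
orientation: [0.229, 0.669, 0.229, -0.669]
ft_force: [-0.4, -0.6, 1.0]
finger_gap: 0.502
```

```bash
python3 mv.py 0.625 0.037 0.096 -52.5
```

```text
t 7.7 tcp [0.624  0.0383 0.3323] jaw -52.3 down [ 0.  0. -1.] j6 0.936 F [-0.4 -0.6  1. ] gap 0.502
shift cm [6.43 0.16 0.  ] len 6.4
spin 0.004 or -3.137
```

{"fn": "jog_arm", "kwargs": {"targets": [3,0.15,0,0,5.4,0.15,0,0,6.2,0.15,0,0,6.4,0.15,0,0,6.4,0.15,0,0]}}

```text
time: 8.2
tcp_pos: [0.6257, 0.0369, 0.2689]
orientation: [0.229, 0.67, 0.228, -0.669]
ft_force: [1.3, -0.5, 1.4]
finger_gap: 0.502
```

{"fn": "jog_arm", "kwargs": {"targets": [0,0,0,0,0,0,0,0,0,0,0,0,0,0,0,0,0,0,0,0], "gripper": 0, "newtons": 20}}

```text
time: 8.7
tcp_pos: [0.6254, 0.0371, 0.2681]
orientation: [-0.228, -0.669, -0.229, 0.669]
ft_force: [-3.4, 6.2, 5.2]
finger_gap: 0.152
```

```bash
python3 mv.py 0.625 0.037 0.096 -52.5
```

```text
t 8.7 tcp [0.6254 0.0371 0.2681] jaw -52.3 down [-0.001  0.001 -1.   ] j6 0.934 F [-3.4  6.2  5.2] gap 0.152
shift cm [ 0.01 -0.02  0.04] len 0.0
spin 0.003 or -3.139
```

{"fn": "jog_arm", "kwargs": {"targets": [0,0,0,0.07,0,0,0,0.14,0,0,0,0.21,0,0,0,0.28,0,0,0,0.35,0,0,0,0.42,0,0,0,0.49,0,0,0,0.56]}}

```text
time: 9.5
tcp_pos: [0.6254, 0.0371, 0.2681]
orientation: [-0.033, -0.706, -0.034, 0.706]
ft_force: [-2.7, 5.0, 6.4]
finger_gap: 0.155
```

{"fn": "jog_arm", "kwargs": {"targets": [0,0,0,0.07,0,0,0,0.14,0,0,0,0.21,0,0,0,0.28,0,0,0,0.35,0,0,0,0.42,0,0,0,0.487,0,0,0,0.487]}}

```text
time: 10.3
tcp_pos: [0.6254, 0.0371, 0.2681]
orientation: [0.138, -0.693, 0.137, 0.694]
ft_force: [-3.8, 5.0, 5.5]
finger_gap: 0.153
```

```bash
python3 mv.py 0.625 0.037 0.096 -112.5
```

```text
t 10.3 tcp [0.6254 0.0371 0.2681] jaw -112.5 down [-0.001  0.001 -1.   ] j6 1.984 F [-3.8  5.   5.5] gap 0.153
shift cm [0.01 0.03 0.04] len 0.0
spin 0.001 or -3.141
```

Release, rise, and back off to look at the dial.

{"fn": "jog_arm", "kwargs": {"targets": [0,0,0,0,0,0,0,0,0,0,0,0,0,0,0,0], "gripper": 0.5}}

```text
time: 10.7
tcp_pos: [0.6255, 0.0367, 0.2677]
orientation: [0.137, -0.694, 0.137, 0.694]
ft_force: [-0.0, -0.3, 0.3]
finger_gap: 0.47
```

{"fn": "jog_arm", "kwargs": {"targets": [-3,0,0,0,-7,0,0,0,-11,0,0,0,-11,0,0,0]}}

```text
time: 11.1
tcp_pos: [0.6269, 0.0367, 0.3832]
orientation: [-0.137, 0.696, -0.136, -0.691]
ft_force: [1.0, -1.0, 0.5]
finger_gap: 0.499
```

```bash
python3 mv.py 0.555 -0.13 0.21 -92
```

```text
t 11.1 tcp [0.6269 0.0367 0.3832] jaw -112.3 down [ 0.008  0.    -1.   ] j6 1.981 F [ 1.  -1.   0.5] gap 0.499
shift cm [ 0.06 18.16  0.33] len 18.2
spin -0.354 or 2.787
```

{"fn": "jog_arm", "kwargs": {"targets": [-2,4.5,0,-0.1,-5,9,0.1,-0.2,-5,13.5,0.2,-0.3,-6,18.2,0.3,-0.35,-6,18.2,0.3,-0.35,-6,18.2,0.3,-0.35]}}

```text
time: 11.7
tcp_pos: [0.5534, -0.1313, 0.4376]
orientation: [-0.015, 0.707, -0.015, -0.707]
ft_force: [-0.0, 0.5, -0.7]
finger_gap: 0.497
```

```bash
python3 mv.py;  python3 - <<'E'
from h import *
c=cal('wrist'); np.savez('pics/w4.npz',**c); save('wrist','w4.png',s=1.5)
print((w2px(c,[(.625,.037,.104),(.632,-.297,.084)])*1.5).round())
E
```

```text
t 11.7 tcp [ 0.5534 -0.1313  0.4376] jaw -92.4 down [ 0.  0. -1.] j6 1.339 F [-0.   0.5 -0.7] gap 0.497
[[114. 177.]
 [613. 143.]]
```

View pics/w4.png

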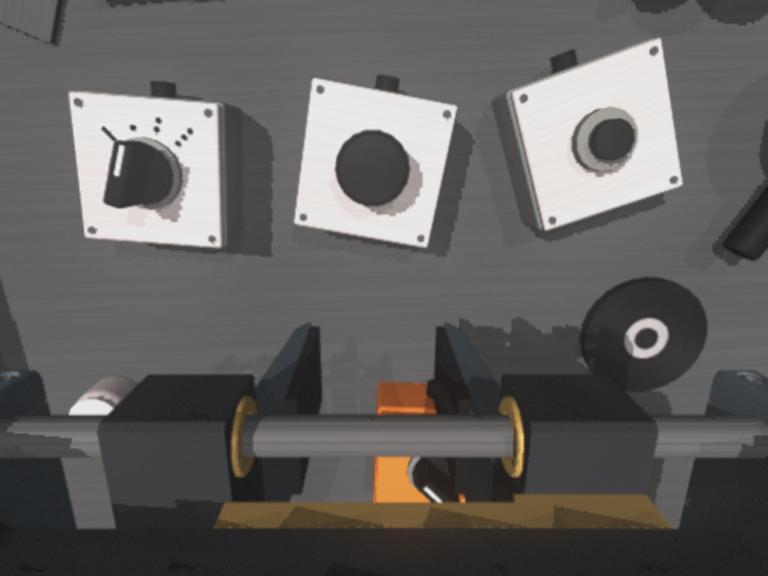

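Run:
```python
from h import *
c=dict(np.load('pics/w4.npz')); s=1/1.5
p=px2w(c,np.array([(122,143),(117,176)])*s,.104); d=p[0]-p[1]; print('pointer',p.round(4),np.degrees(np.arctan2(d[1],d[0])).round(1))
m=px2w(c,np.array([(108,133),(133,127),(158,125),(185,137)])*s,.06); print('marks',np.degrees(np.arctan2(*(m[:,:2]-[.625,.0365]).T[::-1])).round(1))
print('start',px2w(c,np.array([(613,140)])*s,.084).round(4))
b=px2w(c,np.array([(510,93),(660,40),(682,185),(545,230)])*s,.06); print(b.mean(0))
```

```text
pointer [[0.6456 0.0278 0.104 ]
 [0.6253 0.0352 0.104 ]] -20.2
marks [ 38.2   7.  -23.3 -53.3]
start [[ 0.6341 -0.2969  0.084 ]]
[ 0.63403928 -0.2980055   0.06      ]
```

```bash
python3 mv.py 0.632 -0.297 0.15
```

```text
t 11.75 tcp [ 0.5537 -0.1304  0.4374] jaw -92.3 down [-0.  0. -1.] j6 1.339 F [-0.7  0.9 -0.5] gap 0.499
shift cm [11.53 16.33 -8.5 ] len 21.7
```

The pointer reads −20°, against −23° for the two-dot mark, so the dial is at position two. On to start at (0.633, −0.297), with the fingers shut.

{"fn": "jog_arm", "kwargs": {"targets": [0,4.4,-2.2,0,0,8.8,-4.5,0,2,13,-6.7,0,6,16.3,-8.6,0,11,16.3,-8.6,0,14,16.3,-8.6,0,14,16.3,-8.6,0,14,16.3,-8.6,0], "gripper": 0}}

```text
time: 12.55
tcp_pos: [0.634, -0.2957, 0.2978]
orientation: [0.014, -0.707, 0.013, 0.707]
ft_force: [0.0, 0.0, 0.4]
finger_gap: 0.003
```

```bash
python3 mv.py 0.633 -0.297 0.106
```

```text
t 12.55 tcp [ 0.634  -0.2957  0.2978] jaw -92.2 down [-0.001  0.001 -1.   ] j6 1.139 F [0.  0.  0.4] gap 0.003
shift cm [1.98 0.13 0.09] len 2.0
```

{"fn": "jog_arm", "kwargs": {"targets": [1.2,0.1,0.1,0,1.9,0.1,0.1,0,2.4,0.1,0.1,0,2.8,0.1,0.1,0,3,0.1,0.1,0]}}

```text
time: 13.05
tcp_pos: [0.6324, -0.2976, 0.268]
orientation: [-0.014, 0.707, -0.014, -0.707]
ft_force: [0.5, 1.9, 4.9]
finger_gap: 0.005
```

{"fn": "jog_arm", "kwargs": {"targets": [0.1,0,0,0,0.17,0,0,0,0.17,0,0,0]}}

```text
time: 13.35
tcp_pos: [0.6325, -0.2977, 0.267]
orientation: [-0.014, 0.707, -0.014, -0.707]
ft_force: [-1.9, 4.7, 11.2]
finger_gap: 0.002
```

Force 11 N, above the spring's 5 N, so the button is on its bottom stop. Hold briefly, then release and clear.

{"fn": "jog_arm", "kwargs": {"targets": [0,0,0,0,0,0,0,0,0,0,0,0,-1,0,0,0,-4,0,0,0,-9,0,0,0,-14,0,0,0,-17,0,0,0]}}

```text
time: 14.15
tcp_pos: [0.6323, -0.2979, 0.4407]
orientation: [-0.013, 0.708, -0.015, -0.706]
ft_force: [-0.1, -0.0, 0.1]
finger_gap: 0.002
```

```bash
python3 mv.py
python3 - <<'E'
from h import *
save('top','top3.png',s=1.5); save('scene','scene3.png')
a=cv2.imread('pics/raw_top3.png'); b=cv2.imread('pics/raw_scene3.png')
A=cv2.resize(a[105:250,75:400],None,fx=2.4,fy=2.4,interpolation=cv2.INTER_CUBIC)[:, :780]
B=cv2.resize(b[140:300,130:420],(780,430),interpolation=cv2.INTER_CUBIC)[:245]
cv2.imwrite('pics/fin.png',np.vstack([A,B]))
E
```

```text
t 14.15 tcp [ 0.6323 -0.2979  0.4407] jaw -92.3 down [ 0.003 -0.002 -1.   ] j6 1.137 F [-0.1 -0.   0.1] gap 0.002
```

View pics/fin.png

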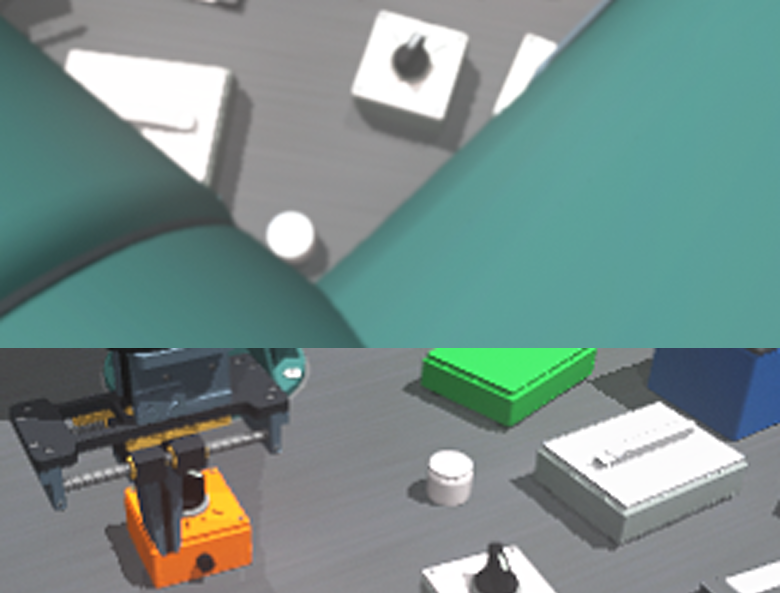

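The chisel lies flat in the middle of the plate (scene crop ~(645,445)), the dial is still turned, and the tin hasn't moved. The gripper is well clear; it only overlaps the orange box because of perspective. Handing in.

```bash
python3 -c "
from workcell import *
print(sign_off())"
```

```text
the job is handed in; nothing more can be done
None
```

The job is done in the order asked and handed in at about 14 s of the 54 s allowed.

- **Chisel:** I set it down on the plate with light contact (about 6 N) and let go. The last picture shows it lying flat in the middle of the plate.
- **Dial:** I turned it 60° clockwise from position 0 to position two. After I let go, the pointer read −20° and the two-dot mark −23°, so it is in the right click.
- **Start button:** I pressed it to its bottom stop, where the force rose to 11 N, above the 5 N spring. I held it for about half a second, then lifted clear and the force went back to zero.
- **Stop button, tin and discs:** I never touched them, and the tin still stands where it was.

**Not confirmed:** the arm hid the start and stop buttons and the discs in the last pictures. That the start button sprang back up is inferred from the clean lift-off, not seen. One early wrist-camera check of the plate differed from the top camera by about 2 mm, within the stated calibration error.

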